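Pin a tea carton shut in the gluing clamp and keep the jaws squeezed

TASK

Press the glued carton that stands on its side down into the nest of the clamp jig until the sprung pad under it is fully down, swing the hinged gate shut over it, and push the steel pin fully home through the gate's lug into the hole below. Then squeeze the two upright ears (one on the gate, one on the fixed half) firmly together between the fingers and finish while still holding them squeezed, leaving the pin in place. Do not shift or knock over the glue stick.

Things in the scene. Friction and masses are not known exactly. Their poses are not given: they have to be found in the camera images.
- jig: Clamp jig fixed to the table, base 236 x 100 x 12 mm. Origin: underside, centre of the nest; x along the nest towards the gate's hinge, y to the gate's side, z up. Nest: end stops at x = +-63.5 mm, 50 mm high, flared lead-ins to 60 mm; fixed wall's inner face at y = -32.5 mm, 50 mm high, lead-in to 58 mm; shut gate's inner face at y = +32 mm.
- nest (a point): Where the carton's centre belongs when the pad is fully down: 61 mm above the table, over the jig's origin; axes as the jig's. The carton lies with its length along x, either way round, thickness along y, still stood on its side.
- pad (a joint): Sprung rubber-topped pad at the bottom of the nest, metres pressed down: 0 = up (top 32 mm above the table), 0.010 = fully down (top at 22 mm). Takes about 7 N, and a friction catch keeps it down when let go. Until it is down the carton stands too high for the gate's hold-down lip.
- gate (a joint): Swinging gate on an upright hinge, rad: 0 = shut, 1.35 = fully open; starts 0.8 to 1.2. Hinge axis at x = +85, y = +38 mm in the jig's frame; shut, the free end points to -x; opening swings it towards +y. Stays where left; shut it by pushing its outer face, about 1 N at the ear. Plate 18 to 50 mm above the table; hold-down lip over the middle of the nest, 104 to 109 mm.
- gate_ear (a point): Middle of the grip part of the upright ear at the gate's free end, 90 mm above the table: 22 mm along the gate, 12 mm thick, top at 108 mm; 204 mm from the hinge axis. x runs along the gate towards the hinge, y is its outward normal. Shut, it is at x = -119, y = +36 mm in the jig's frame, against the fixed ear; both together are 26 mm thick (jig y +16 to +42 mm).
- fixed_ear_mid (a point): Middle of the grip part of the fixed half's upright ear, 90 mm above the table, at x = -119, y = +23 mm in the jig's frame, axes as the jig's: 22 mm along x, 14 mm thick along y, top at 108 mm.
- pin_hole (a point): Mouth of the upright 12 mm hole in the jig's nose block, 50 mm above the table, at x = -84, y = +15 mm in the jig's frame; axes as the jig's. The shut gate's lug (8 mm thick, top 60 mm above the table, hole 13 mm) lies over it. Lug and block are 36 mm along x, 30 mm along y.
- pin_head (a point): Centre of the knob of the loose steel pin (90 g); z up along the pin. Knob 18 mm across, 18 mm below to 14 mm above this point; underside of the 24 mm flange 24 mm below it; tapered tip of the 10 mm shank 66 mm below it. Starts upright in a low fixed stand (72 x 62 mm, top at 45 mm), this point 69 mm above the table. Fully home in the jig (flange on the lug) it is at 84 mm.
- carton_center (a point): Centre of the filled carton, about 135 g, stood on its long narrow side on the table: x points up (78 mm high), y is its length (117 mm), z is level across its thickness (58 mm, the way to grip it).
- glue_center (a point): Mid-height of a glue stick standing upright on the table, 25 mm across, 95 mm tall; to be left alone.

How it is judged:
On the way, in this order (a step that is already met when the one before it is completed fails the run):
1. the carton, pushed by the fingers, is in the nest with the pad fully down (x of carton_center in the frame of jig between -0.008 and 0.008 m and y of carton_center in the frame of jig between -0.008 and 0.008 m and z of carton_center in the frame of jig between 0.056 and 0.066 m and angle between carton_center's own x axis and vertical below 0.12 rad and value of joint pad above 0.0082 m and contact force between the fingers and carton above 1 N), for 0.2 s.
2. the gate is shut over the carton (x of carton_center in the frame of jig between -0.008 and 0.008 m and y of carton_center in the frame of jig between -0.008 and 0.008 m and z of carton_center in the frame of jig between 0.056 and 0.066 m and angle between carton_center's own x axis and vertical below 0.12 rad and value of joint pad above 0.0082 m and value of joint gate below 0.02 rad), for 0.2 s.
3. the pin is fully home through lug and block (x of pin_head in the frame of jig between -0.089 and -0.079 m and y of pin_head in the frame of jig between 0.01 and 0.02 m and z of pin_head in the frame of jig between 0.08 and 0.0865 m and angle between pin_head's own z axis and vertical below 0.12 rad and value of joint gate below 0.02 rad), for 0.2 s.
At the end, for the whole second after the job is handed in: Carton in the nest within 8 mm, pad at least 8.2 mm down; gate within 0.02 rad of shut; pin upright in the hole, its flange within 2.5 mm of the lug, not touched; the fingers press with more than 4 N on the gate and on the fixed ear (all of step 3 and x of carton_center in the frame of jig between -0.008 and 0.008 m and y of carton_center in the frame of jig between -0.008 and 0.008 m and z of carton_center in the frame of jig between 0.056 and 0.066 m and angle between carton_center's own x axis and vertical below 0.12 rad and value of joint pad above 0.0082 m and contact force between the fingers and gate above 4 N and contact force between the fingers and fixed_ear above 4 N and contact force between the fingers and pin below 0.5 N); the arm keeps its last pose, push and grip.
It fails at once if the glue stick is shifted by more than 30 mm or knocked over (distance of glue_center from where it was at the start of the episode above 0.03 m or angle between glue_center's own z axis and vertical above 0.5 rad).
It also fails if it takes over 72 s, if anything falls off the work surface, if the arm or the gripper's body presses on something with over 40 N, if the wrist force passes 120 N, or if a joint passes its speed limit or range.

ROBOT

A 6-joint arm with a two-finger parallel gripper is mounted at the origin on a cart in front of the work surface, level with it; the furniture and walls round the work are solid. World frame = base frame: x ahead of the robot, y to its left, z up, the work surface at z = 0. Lengths are in m, angles in rad, forces in N, time in s.
With the tool pointing down it reaches from about 0.275 to 0.75 m from the base axis. Payload 10.2 kg.
Tool frame: the origin (TCP) lies midway between the tips of the shut fingers; the grasp point (between the pads) lies 19 mm behind it (env.hold_point_z is the distance from the TCP to the grasp point, in m); x points along the fingers, z is the direction in which the jaws open and shut, and the axes are right-handed (so a half turn about x gives the same grasp; the last joint's range is limited). The gripper opens to 85 mm and grips with 20 to 120 N. Pads are 22 mm wide; open, the fingers measure 114 mm over their backs; the gripper's body (76 mm by 85 mm) begins 54 mm behind the grasp point. The pads swing forward as they close: fully open they stand 13 mm farther back than shut.
Start: joints at [-1.515, 0.313, 1.498, -0, 1.331, -0.223], TCP at [0.144, -0.505, 0.231] pointing down, gripper open.
Joint ranges: [-2.94, 2.94], [-0.97, 2.17], [0.19, 2.56], [-1.23, 4.37], [0.02, 3.11], [-2.88, 2.88]. Speed limits (rad/s): [2.39, 2.39, 3.01, 3.14, 3.14, 3.14].

INTERFACE

Orientations are given as a unit quaternion [x, y, z, w].
In Python, from bench import env, kinematics, monitor, eyes, job gives the robot as it stands. The module is installed in compiled form; this text tells all that it offers. Calls block until the motion is done:
- env.reach(position, orientation): joint-space move of the TCP to a pose.
- env.movel(position, velocity=0.15, frame=None, guard=None): straight line of the TCP; frame=None keeps the orientation; velocity is the mean speed in m/s. With guard (N) it stops when the force on the tool has changed by that much, and returns True; else False.
- env.set_joints(angles): joint-space move.
- env.release() and env.close_gripper(effort=None): open the fingers fully, or close them until they stop; effort is the grip in N (None keeps the last).
- env.hold(seconds).
- kinematics.ik(position, orientation): joint angles nearest the present ones, or None.
- monitor.sense(): the state.
- eyes.grab_frame(name): name is "side" or "top"; returns a dict with "frame" (420x560x3 uint8, red, green, blue), "mtx" (3x3 intrinsics, pixels), "view" (4x4, takes a point from world to camera coordinates). Camera axes: x right, y down, z forward; pixel columns grow to the right and rows downward; lengths in m; the calibration is good to about 2 mm. A picture is of the moment at which its call begins. There is no depth.
A pose or a line that the arm cannot do raises env.MotionError and nothing moves.
- job.hand_in(): hands the job in, once; it reports no verdict.
The state is a dict: "clock": time; "joints": joint angles; "qvel": joint speeds; "joint_efforts": joint torques, N m; "position": TCP position; "ee_rot": TCP orientation; "contact_force": force on the tool from outside, world axes, zero at the start; "ft_torque": the same for the moment, N m; "finger_gap": opening from 0.0 (shut) to 1.0 (fully open).
Only numpy, scipy, OpenCV 4.12 (cv2) and the standard library are available. Lean on these libraries where they do the work, as an engineer would, in place of code of your own. Each camera call takes 0.05 s, during which the arm holds its last target.

## Working session

There is one attempt and no reset: what is moved stays moved. The work goes in short steps, each a Python script; the robot and the scene stay as the last script left them, time stands still between calls to the robot, and variables do not carry over. Pictures are saved under pics/ and viewed, and the job is handed in when it is done.

```bash
mkdir -p pics; cat > h.py <<'E'
import numpy as np, cv2
from bench import env, kinematics, monitor, eyes, job
def snap(n,f):
    d=eyes.grab_frame(n); cv2.imwrite('pics/'+f+'.png',d['frame'][:,:,::-1]); np.savez('pics/'+f+'.npz',m=d['mtx'],v=d['view']); return d
def ray(f,u,v):
    d=np.load('pics/'+f+'.npz'); V=d['v']; R=V[:3,:3];t=V[:3,3]
    c=-R.T@t; r=R.T@np.linalg.inv(d['m'])@np.array([u,v,1.]); return c,r
def atz(f,u,v,z):
    c,r=ray(f,u,v); return c+r*(z-c[2])/r[2]
def proj(f,p):
    d=np.load('pics/'+f+'.npz'); q=d['m']@(d['v'][:3,:3]@np.array(p)+d['v'][:3,3]); return q[:2]/q[2]
def crop(f,x0,y0,x1,y1,s,o):
    im=cv2.imread('pics/'+f+'.png')[y0:y1,x0:x1]; cv2.imwrite('pics/'+o+'.png',cv2.resize(im,None,fx=s,fy=s,interpolation=cv2.INTER_CUBIC))
E
python3 - <<'E'
from h import *
for n in('side','top'):
    snap(n,n+'0'); print(n,ray(n+'0',280,210))
s=monitor.sense(); print(s)
E
```

```text
side (array([ 0.48599453, -1.03757483,  0.65038112]), array([ 0.06757594,  0.85491439, -0.51442696]))
top (array([ 0.35075808, -0.11852051,  1.20796568]), array([ 0.19480355, -0.01047943, -0.98081011]))
{'clock': 0.1, 'joints': array([-1.51536650e+00,  3.13420283e-01,  1.49835495e+00,  3.27117315e-05,
        1.33100265e+00, -2.23411795e-01]), 'qvel': array([-0.00098251, -0.00084051, -0.0017761 , -0.00193549, -0.00097655,
        0.00182416]), 'joint_efforts': array([ 4.07146144e-03, -4.12892032e+01, -2.60141248e+01, -4.74800777e-05,
        2.98957559e-03, -2.43986813e-05]), 'position': array([ 0.14447969, -0.50449359,  0.2307812 ]), 'ee_rot': array([ 0.42599303,  0.56489318, -0.42533829,  0.56436953]), 'contact_force': array([-0.8399639 ,  0.17993692, -0.87913368]), 'ft_torque': array([0.00519646, 0.0102192 , 0.05564691]), 'finger_gap': 1.0002629393715614}
```

View pics/side0.png

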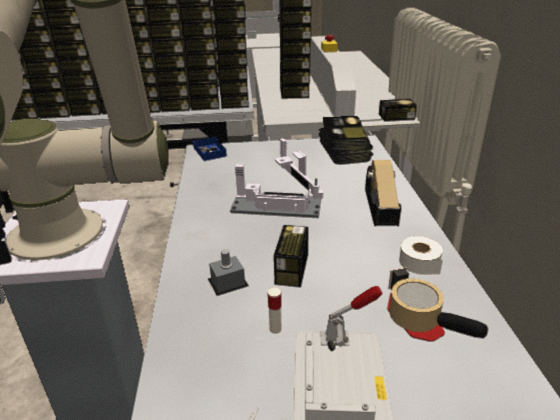

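View pics/top0.png

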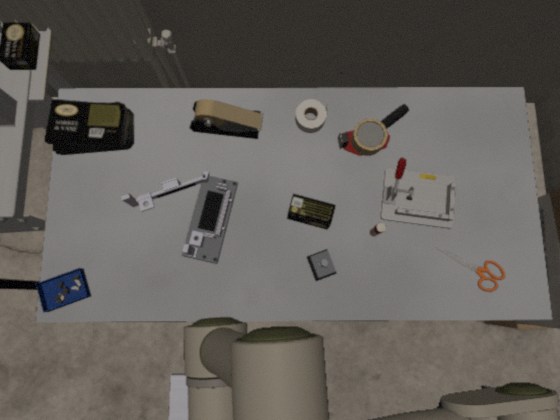

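The side view shows the jig near (278,195), carton (292,255), pin stand (227,272) and glue stick (274,310). In the top view they are at jig (210,218), carton (311,211), pin (322,264) and glue (379,229). I'll enlarge these areas.

```bash
python3 - <<'E'
from h import *
crop('top0',115,160,255,270,5.5,'t_jig'); crop('top0',280,185,400,285,6,'t_car')
crop('side0',220,130,340,220,6.5,'s_jig'); crop('side0',200,220,320,340,5,'s_car')
E
```

```text
(no output)
```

View pics/t_jig.png

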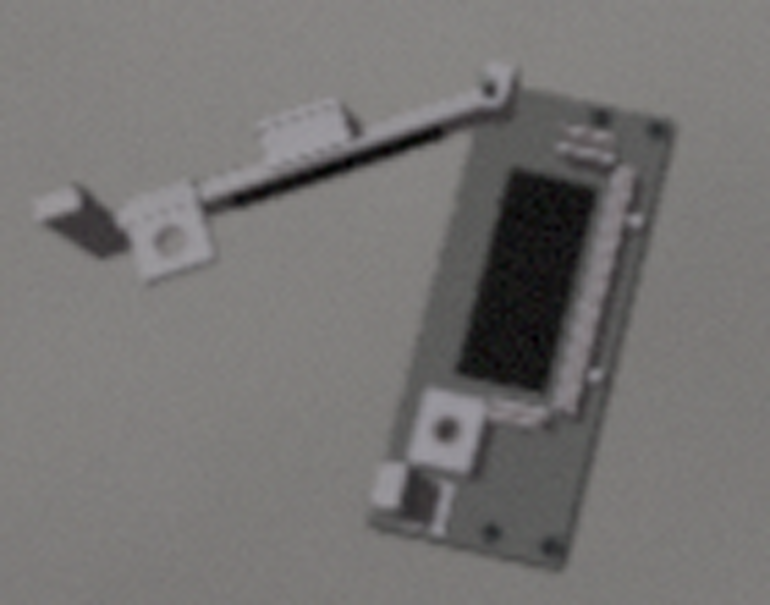

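View pics/t_car.png

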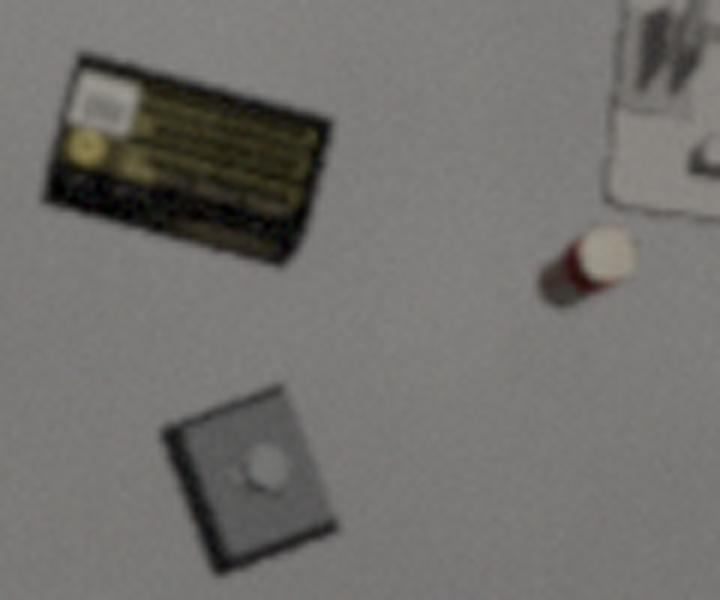

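View pics/s_jig.png

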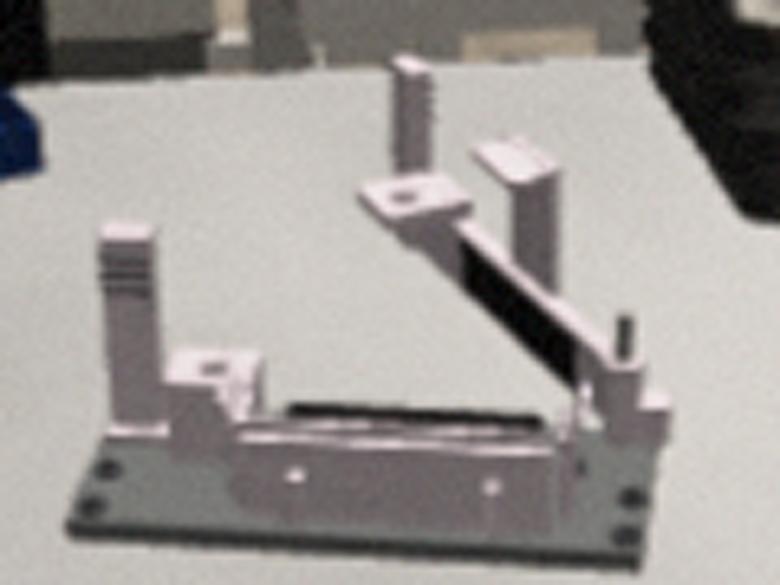

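View pics/s_car.png

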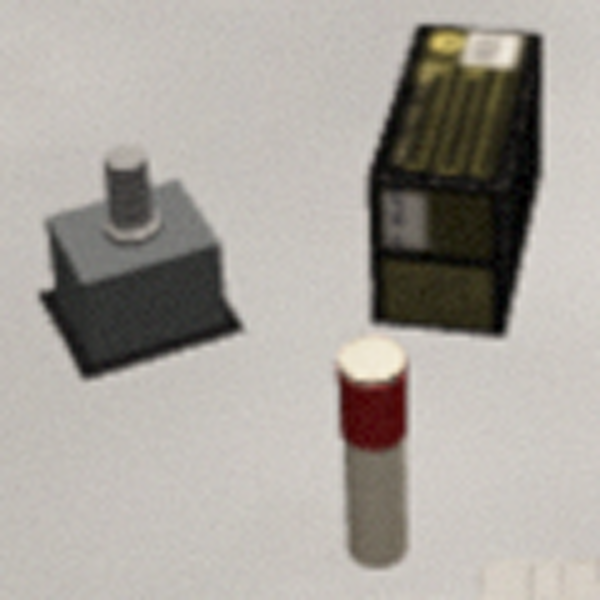

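```bash
cat > fit.py <<'E'
from h import *
from scipy.optimize import least_squares
def U(c,x0,y0,s): return np.array([x0+(c[0]+.5)/s-.5, y0+(c[1]+.5)/s-.5])
TJ=lambda a,b:U((a,b),115,160,5.5); TC=lambda a,b:U((a,b),280,185,6)
SJ=lambda a,b:U((a,b),220,130,6.5); SC=lambda a,b:U((a,b),200,220,5)
def rz(a): return np.array([[np.cos(a),-np.sin(a),0],[np.sin(a),np.cos(a),0],[0,0,1]])
def run(obs,model,p0):
    f=lambda p:np.concatenate([proj(n,model(p,k))-uv for n,k,uv in obs])
    r=least_squares(f,p0,loss='soft_l1'); 
    for (n,k,uv),e in zip(obs,f(r.x).reshape(-1,2)): print('  ',n,k,e.round(2))
    return r.x
J={'hole':(-.084,.015,.05),'ear':(-.119,.023,.108)}
def jm(p,k):
    if k[0]=='b': q=np.array([p[3]+(.118 if k[1]=='+' else -.118),.05 if k[2]=='+' else -.05,.012])
    elif k[0]=='g':
        q={'ghole':(-.084,.015,.06),'gear':(-.119,.036,.108)}[k]; h=np.array([.085,.038,0]); q=h+rz(-p[4])@(np.array(q)-h)
    else: q=np.array(J[k])
    return np.array([p[0],p[1],0])+rz(p[2])@q
obs=[('top0','hole',TJ(447,430)),('top0','ear',TJ(391,485)),('top0','b+-',TJ(675,122)),('top0','b--',TJ(565,570)),('top0','b-+',TJ(370,522)),
('side0','hole',SJ(215,369)),('side0','ear',SJ(127,231)),('side0','b--',SJ(68,523)),('side0','b+-',SJ(642,556)),
('top0','ghole',TJ(172,238)),('top0','gear',TJ(60,203)),('side0','ghole',SJ(405,195)),('side0','gear',SJ(412,64))]
p=run(obs,jm,[.5,.1,-.24,0,1.]); print('jig',p)
def cm(p,k):
    s=[1 if c=='+' else -1 for c in k[1:]]
    return np.array([p[0],p[1],.039])+rz(p[2])@np.array([s[0]*.0585,s[1]*.029,s[2]*.039])
# x'=length axis dir p2
obs=[('top0','c--+',TC(82,55)),('top0','c+-+',TC(332,120)),('side0','c-++',SC(420,25)),('side0','c--+',SC(540,35)),('side0','c+-+',SC(540,180)),('side0','c+++',SC(372,178)),('side0','c++-',SC(378,322)),('side0','c+--',SC(503,333)),('top0','c++-',TC(285,265)),('top0','c-+-',TC(45,203))]
obs=[o for o in obs if not(o[0]=='side0' and o[1]=='c+-+')]+[('side0','c+-+',SC(508,185))]
# length dir ~ -y world; '+' second = 90deg ccw of that = +x world ... flip
fl={'+':'-','-':'+'}
obs=[(n,k[:2]+fl[k[2]]+k[3],u) for n,k,u in obs]
# in side view left = -x world
obs=[(n,k,u) for n,k,u in obs]
c=run(obs,cm,[.5,-.1,-1.8]); print('carton',c)
for n,z,a,b in(('pin',.083,TC(268,465),SC(127,155)),('glue',.095,TC(608,255),SC(372,358))):
    print(n,atz('top0',*a,z),atz('side0',*b,z))
E
python3 fit.py
```

```text
top0 hole [0.43 0.79]
   top0 ear [-0.16  0.53]
   top0 b+- [0.61 0.09]
   top0 b-- [-0.24  0.54]
   top0 b-+ [-0.3   1.04]
   side0 hole [0.6  0.03]
   side0 ear [ 0.76 -0.03]
   side0 b-- [ 0.41 -0.35]
   side0 b+- [ 1.64 -0.3 ]
   top0 ghole [0.07 1.09]
   top0 gear [-0.35  0.46]
   side0 ghole [0.71 0.35]
   side0 gear [ 0.91 -0.03]
jig [ 0.58263479  0.0586943  -0.23033907 -0.01672034  1.00674459]
   top0 c-++ [-0.82 -0.1 ]
   top0 c+++ [0.4  0.24]
   side0 c--+ [-0.16 -0.47]
   side0 c-++ [ 1.58 -0.39]
   side0 c+-+ [-0.31 -0.3 ]
   side0 c+-- [-0.56  0.7 ]
   side0 c++- [1.62 1.3 ]
   top0 c+-- [-0.34  1.49]
   top0 c--- [-0.9   1.14]
   side0 c+++ [0.81 0.91]
carton [ 0.57586162 -0.2126507  -1.83729091]
pin [ 0.43764813 -0.24298546  0.083     ] [ 0.43398814 -0.24208424  0.083     ]
glue [ 0.52573258 -0.38998131  0.095     ] [ 0.52314179 -0.39237041  0.095     ]
```

```bash
cat >> h.py <<'E'
from scipy.spatial.transform import Rotation as Rn
def Q(a):
    x=np.array([0,0,-1.]);z=np.array([np.cos(a),np.sin(a),0]);y=np.cross(z,x)
    return Rn.from_matrix(np.array([x,y,z]).T).as_quat()
JX,JY,JA=0.5826,0.0587,-0.2303
def jw(x,y,z):
    c,s=np.cos(JA),np.sin(JA); return np.array([JX+c*x-s*y,JY+s*x+c*y,z])
def st():
    s=monitor.sense(); print('t',round(s['clock'],2),'pos',s['position'].round(4),'F',s['contact_force'].round(1),'gap',round(s['finger_gap'],3),'j',s['joints'].round(2))
    return s
E
python3 - <<'E'
from h import *
def t(n,p,a):
    for k in(-1,0,1):
        q=kinematics.ik(p,Q(a+k*np.pi)); print(n,round(a+k*np.pi,2),None if q is None else q.round(2))
print(Rn.from_quat(monitor.sense()['ee_rot']).as_matrix().round(2))
t('carton',[.5745,-.2127,.04],-.266)
t('nest',jw(0,0,.062),JA+np.pi/2)
t('ear',jw(-.119,.029,.071),JA+np.pi/2)
t('pinhole',jw(-.084,.015,.071),JA+np.pi/2)
t('pin',[.436,-.2425,.056],0.3)
t('gateopen',jw(.085-.204*.53,.038+.204*.85+.03,.085),JA+np.pi/2-1)
E
```

```text
[[-0.    0.96  0.28]
 [ 0.    0.28 -0.96]
 [-1.    0.   -0.  ]]
carton -3.41 [-0.55  0.7   1.42 -0.    1.02  2.86]
carton -0.27 [-0.55  0.7   1.42 -0.    1.02 -0.28]
carton 2.88 [-0.55  0.7   1.42 -0.    1.02  2.86]
nest -1.8 [-0.1   0.62  1.5  -0.    1.02  1.7 ]
nest 1.34 [-0.1   0.62  1.5  -0.    1.02 -1.44]
nest 4.48 [-0.1   0.62  1.5  -0.    1.02  1.7 ]
ear -1.8 [-0.    0.43  1.8  -0.    0.91  1.8 ]
ear 1.34 [-0.    0.43  1.8  -0.    0.91 -1.35]
ear 4.48 [-0.    0.43  1.8  -0.    0.91  1.8 ]
pinhole -1.8 [-0.05  0.48  1.72 -0.    0.94  1.75]
pinhole 1.34 [-0.05  0.48  1.72 -0.    0.94 -1.39]
pinhole 4.48 [-0.05  0.48  1.72 -0.    0.94  1.75]
pin -2.84 [-0.74  0.47  1.78 -0.    0.89  2.1 ]
pin 0.3 [-0.74  0.47  1.78 -0.    0.89 -1.04]
pin 3.44 [-0.74  0.47  1.78 -0.    0.89  2.1 ]
gateopen -2.8 None
gateopen 0.34 [ 0.28  0.79  1.12 -0.    1.23 -0.06]
gateopen 3.48 None
```

```bash
python3 - <<'E'
from h import *
env.reach([.5755,-.2127,.13],Q(-.266)); st()
for n in('side','top'): snap(n,n+'1')
crop('side1',200,130,400,300,4,'s1c'); crop('top1',220,130,400,265,4.4,'t1c')
print(proj('side1',[.5755,-.2127,.13]),proj('top1',[.5755,-.2127,.13]))
E
```

```text
t 2.02 pos [ 0.5752 -0.2137  0.1303] F [-0.1 -0.3  0.4] gap 1.001 j [-0.55  0.59  1.35 -0.    1.2  -0.28]
[291.90941344 219.22025403] [312.80838675 205.70133312]
```

View pics/s1c.png

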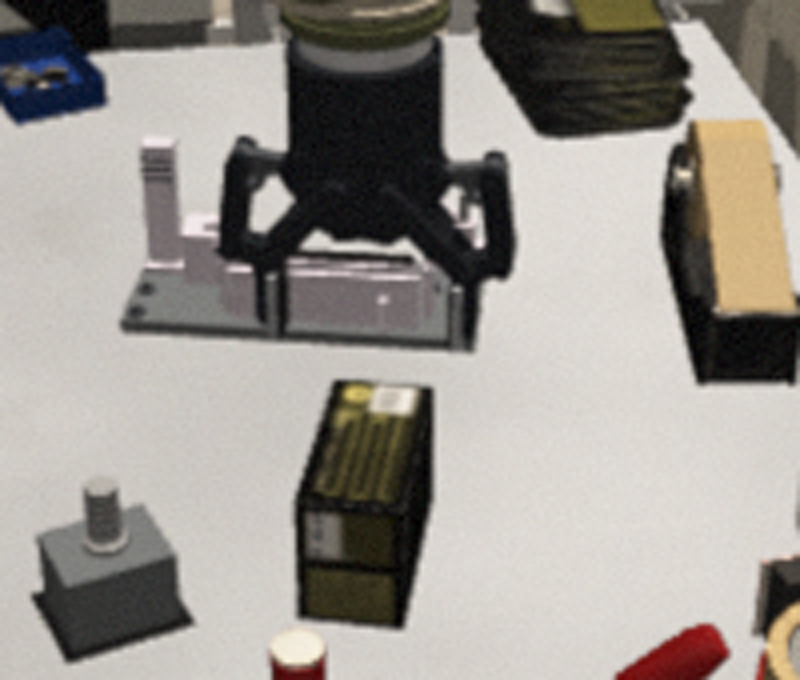

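View pics/t1c.png

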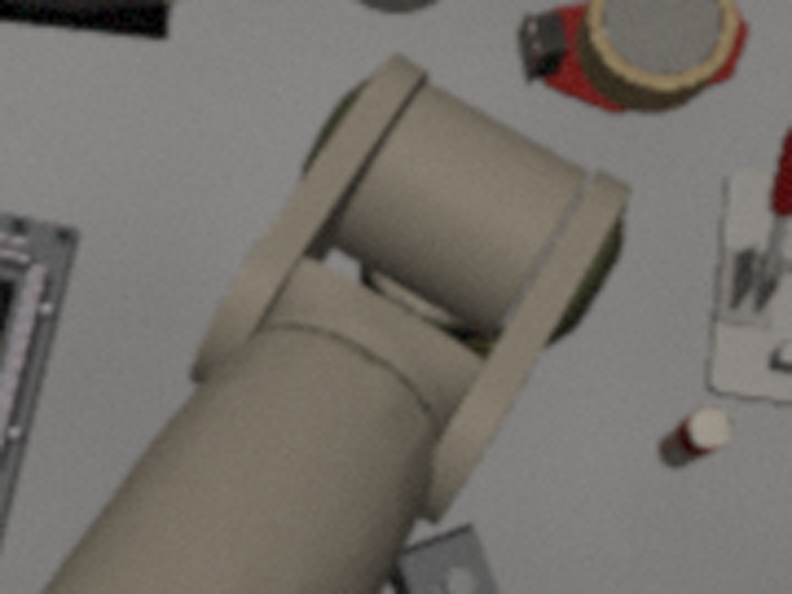

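```bash
python3 - <<'E'
src=open('fit.py').read()
src=src.replace("def run(","def run0(").replace("p=run(obs","JO=obs;p=run0(obs").replace("c=run(obs","CO=obs;c=run0(obs")
import io,contextlib
with contextlib.redirect_stdout(io.StringIO()): exec(src)
PO=[('top0','pin',TC(268,465)),('side0','pin',SC(127,155)),('top0','glue',TC(608,255)),('side0','glue',SC(372,358))]
def f(P,full=False):
    off=P[-2:];r=[]
    for n,k,u in JO: r.append(proj(n,jm(P[:5],k))-u+(off if n[0]=='t' else 0))
    for n,k,u in CO: r.append(proj(n,cm(P[5:8],k))-u+(off if n[0]=='t' else 0))
    for n,k,u in PO:
        q=[P[8],P[9],.083] if k=='pin' else [P[10],P[11],.095]
        r.append(proj(n,q)-u+(off if n[0]=='t' else 0))
    return np.concatenate(r)
P0=list(p)+list(c)+[.436,-.2425,.524,-.391,0,0]
r=least_squares(f,P0,loss='soft_l1')
print(r.x.round(4)); print(r.fun.reshape(-1,2).round(1).tolist())
E
```

```text
[ 0.5809  0.0593 -0.23   -0.0173  1.0059  0.5746 -0.2122 -1.8325  0.4341
 -0.2421  0.523  -0.3906  0.3227 -1.2988]
[[0.5, 0.1], [-0.1, -0.1], [0.6, -0.4], [-0.2, 0.1], [-0.3, 0.6], [-0.0, -0.0], [0.1, -0.1], [-0.4, -0.4], [0.7, -0.4], [0.1, 0.5], [-0.3, -0.1], [0.1, 0.3], [0.2, -0.1], [-0.8, -0.9], [0.5, -0.7], [-0.9, -0.5], [0.9, -0.5], [-0.8, -0.3], [-1.0, 0.7], [1.2, 1.2], [-0.1, 0.5], [-0.7, 0.4], [0.3, 0.8], [0.0, 0.1], [0.1, -0.0], [0.6, -0.2], [-0.2, -0.6]]
```

```bash
sed -i 's/^JX,JY,JA=.*/JX,JY,JA=0.5809,0.0593,-0.230/' h.py; python3 - <<'E'
from h import *
env.movel([.5745,-.2122,.042],velocity=.12,frame=Q(-.262),guard=15); st()
env.close_gripper(40); st()
snap('side','side2'); crop('side2',230,160,360,290,5,'s2c')
env.movel([.5745,-.2122,.150],velocity=.15); st()
snap('side','side3'); crop('side3',230,130,360,260,5,'s3c')
E
```

```text
t 3.0 pos [ 0.5749 -0.2125  0.0428] F [-0.2 -0.2  0.1] gap 1.0 j [-0.54  0.7   1.42  0.    1.02 -0.28]
t 3.38 pos [ 0.575  -0.2124  0.0428] F [0.3 0.2 5.6] gap 0.669 j [-0.54  0.7   1.42  0.    1.02 -0.28]
t 4.29 pos [ 0.574  -0.2119  0.1487] F [-0.2  0.8 -2.1] gap 0.667 j [-0.54  0.57  1.33 -0.    1.24 -0.28]
```

View pics/s2c.png

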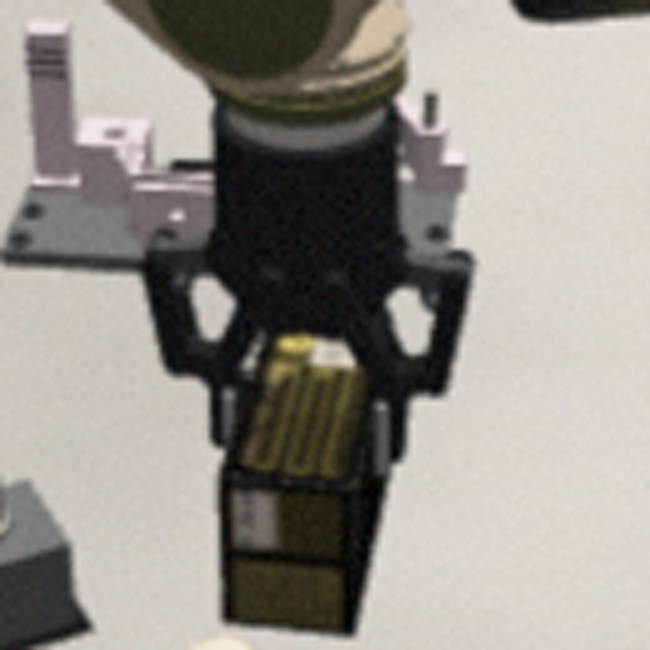

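View pics/s3c.png

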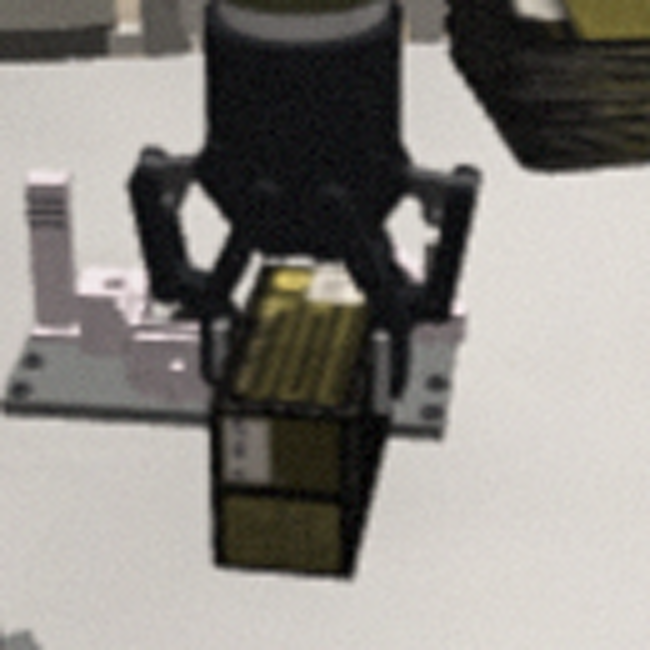

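```bash
python3 - <<'E'
from h import *
env.movel([.5745,-.2122,.19],velocity=.2)
env.reach(jw(0,0,.19),Q(JA+np.pi/2))
env.movel(jw(0,0,.125),velocity=.15); st()
snap('side','side4'); crop('side4',210,90,350,220,5,'s4c')
snap('top','top4'); crop('top4',115,140,275,270,5,'t4c')
E
```

```text
t 6.34 pos [0.5814 0.0588 0.1257] F [ 0.5  0.1 -0.6] gap 0.668 j [-0.1   0.54  1.45 -0.    1.15 -1.44]
```

View pics/s4c.png

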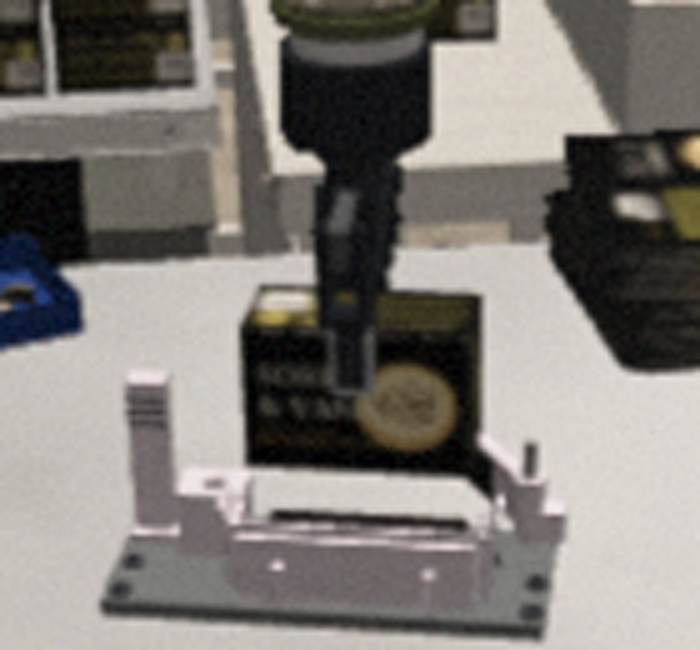

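View pics/t4c.png

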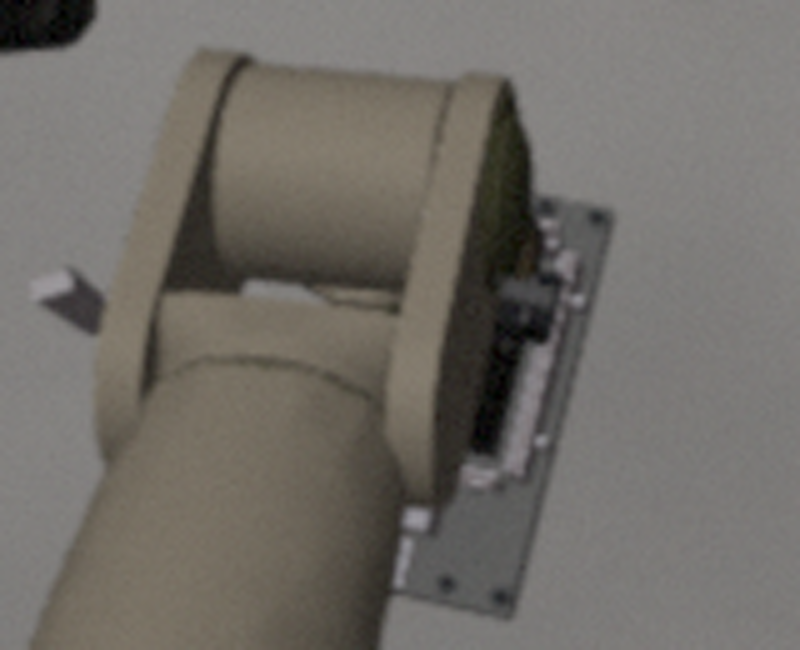

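```bash
python3 - <<'E'
from h import *
for x in(-.0585,.0585):
  for z in(.083,.161):
    print(x,z,((proj('side4',jw(x,-.029,z))-[210,90]+.5)*5-.5).round(0))
for n,q in(('hole',(-.084,.015,.05)),('ear',(-.119,.023,.108)),('pinch b--',(-.1353,-.05,.012)),('stopL wall',(-.0635,-.0325,.05)),('stopR',(.0635,-.0325,.05))):print(n,((proj('side4',jw(*q))-[210,90]+.5)*5-.5).round(0))
crop('side4',250,140,320,205,11,'s4d')
E
```

```text
-0.0585 0.083 [244. 470.]
-0.0585 0.161 [238. 331.]
0.0585 0.083 [470. 481.]
0.0585 0.161 [472. 341.]
hole [215. 484.]
ear [148. 377.]
pinch b-- [100. 600.]
stopL wall [236. 528.]
stopR [479. 541.]
```

View pics/s4d.png

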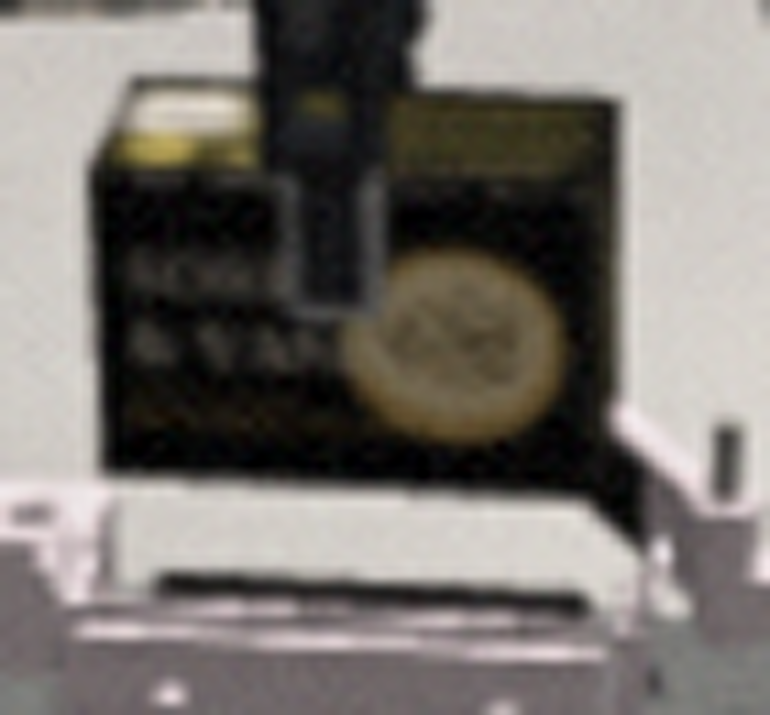

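```bash
python3 - <<'E'
from h import *
print(env.movel(jw(0,0,.079),velocity=.08,guard=15)); st()
snap('side','side5'); crop('side5',250,140,320,205,11,'s5d')
E
```

```text
False
t 7.17 pos [0.5812 0.0593 0.0793] F [-0.2 -0.6 -1.9] gap 0.664 j [-0.1   0.59  1.49 -0.    1.05 -1.44]
```

View pics/s5d.png

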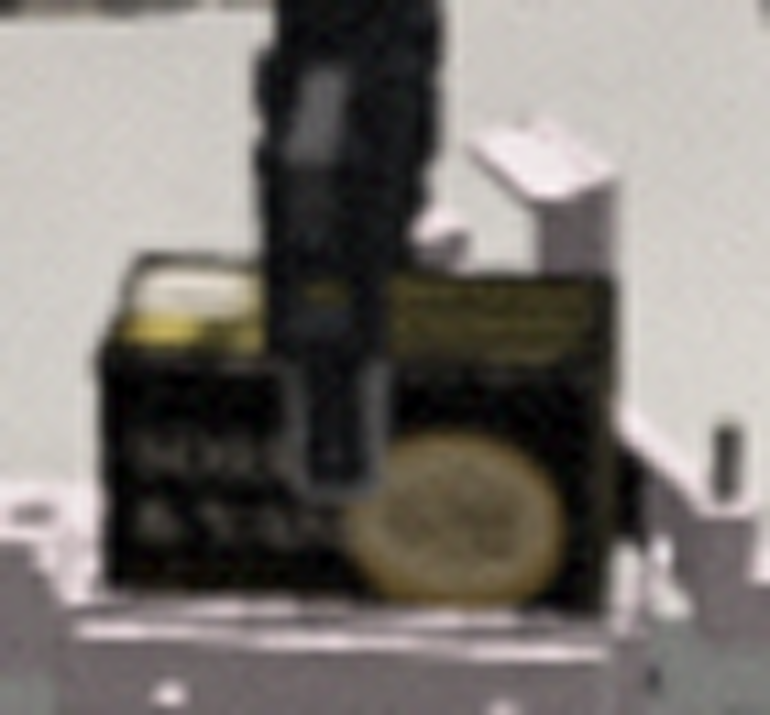

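```bash
python3 - <<'E'
from h import *
for z in(.074,.070,.066,.064,.062):
    g=env.movel(jw(0,0,z),velocity=.04,guard=30); print(z,g); s=st()
    if g or s['contact_force'][2]>30: break
env.hold(.4); st()
snap('side','side6'); crop('side6',250,140,320,205,11,'s6d')
E
```

```text
0.074 False
t 7.49 pos [0.5809 0.0593 0.074 ] F [ 0.4 -0.3 -1.7] gap 0.666 j [-0.1   0.6   1.5  -0.    1.04 -1.44]
0.07 False
t 7.74 pos [0.5809 0.0593 0.0698] F [ 0.5 -0.3 -1. ] gap 0.666 j [-0.1   0.61  1.5   0.    1.03 -1.44]
0.066 False
t 7.99 pos [0.5809 0.0593 0.0658] F [ 1.4  0.1 -0.9] gap 0.668 j [-0.1   0.61  1.5  -0.    1.03 -1.44]
0.064 False
t 8.24 pos [0.581  0.0593 0.0647] F [-2.5  0.3  6.7] gap 0.67 j [-0.1   0.61  1.5  -0.    1.02 -1.44]
0.062 False
t 8.49 pos [0.5813 0.0593 0.0646] F [-8.7  0.2 22.9] gap 0.667 j [-0.1   0.61  1.5  -0.    1.02 -1.44]
t 8.89 pos [0.5813 0.0593 0.0646] F [-7.6  0.8 22.3] gap 0.668 j [-0.1   0.61  1.5  -0.    1.02 -1.44]
```

View pics/s6d.png

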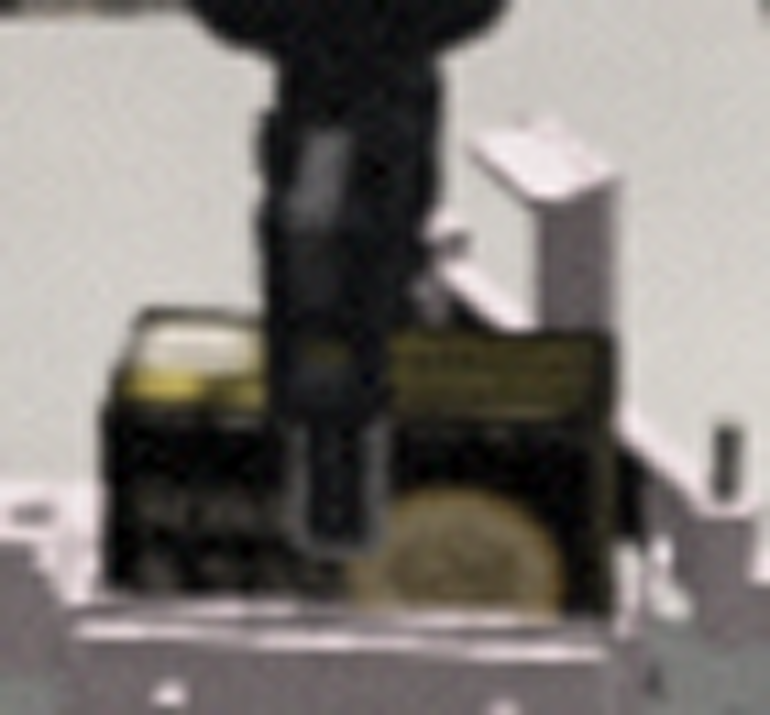

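```bash
python3 - <<'E'
from h import *
C=lambda q:((proj('side6',jw(*q))-[250,140]+.5)*11-.5).round(0)
for z in(.100,.105,.110):
  print(z,[C((x,y,z)) for x,y in((-.0585,-.029),(.0585,-.029),(-.0585,.029),(.0585,.029))])
print(C((0,-.04,.0646)),C((-.0635,-.0325,.058)),C((.0635,-.0325,.058)),C((-.0635,-.0325,.05)))
# side5 same crop
for z in(.1145,.119):print('s5',z,[C((x,y,z)) for x,y in((-.0585,-.029),(.0585,-.029),(-.0585,.029),(.0585,.029))])
E
```

```text
0.1 [array([ 95., 419.]), array([596., 442.]), array([138., 310.]), array([620., 332.])]
0.105 [array([ 94., 400.]), array([596., 423.]), array([137., 292.]), array([620., 313.])]
0.11 [array([ 93., 380.]), array([596., 404.]), array([136., 273.]), array([620., 294.])]
[340. 587.] [ 79. 583.] [615. 611.] [ 81. 613.]
s5 0.1145 [array([ 92., 363.]), array([597., 386.]), array([136., 256.]), array([620., 277.])]
s5 0.119 [array([ 92., 345.]), array([597., 368.]), array([135., 239.]), array([620., 259.])]
```

```bash
python3 - <<'E'
from h import *
env.movel(jw(0,0,.0645),velocity=.04); st()
env.release(); st()
env.movel(jw(0,0,.19),velocity=.2); st()
env.close_gripper(40)
# gate push approach: outside of ear, jaw axis along gate normal
snap('side','side7'); crop('side7',220,130,340,220,6.5,'s7c')
E
```

```text
t 9.19 pos [0.581  0.0593 0.0647] F [-1.3  0.1  5.6] gap 0.666 j [-0.1   0.61  1.5   0.    1.02 -1.44]
t 9.59 pos [0.5808 0.0593 0.0643] F [-0.5 -1.2  0.9] gap 0.998 j [-0.1   0.61  1.5  -0.    1.02 -1.44]
t 10.37 pos [0.5804 0.0593 0.1887] F [ 0.1  0.3 -0.2] gap 1.004 j [-0.1   0.48  1.38 -0.    1.29 -1.44]
```

View pics/s7c.png

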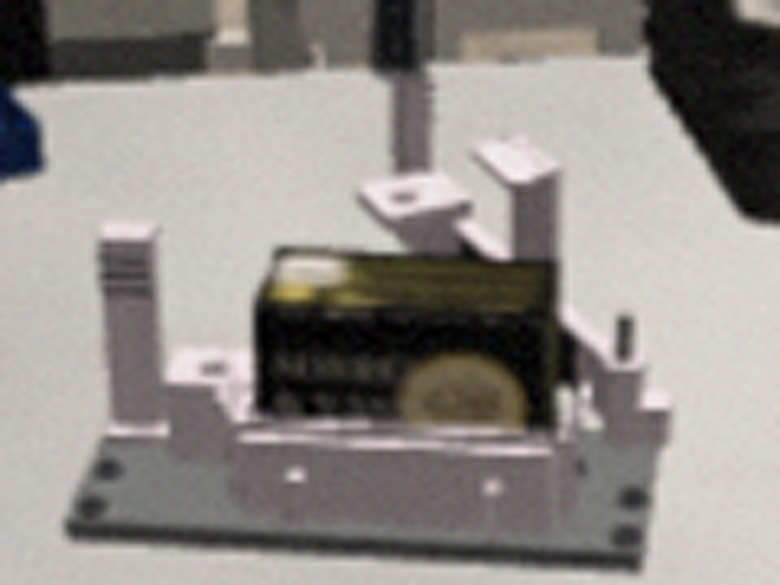

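```bash
cat >> h.py <<'E'
def gp(th,n,z,r=.204):
    c,s=np.cos(-th),np.sin(-th); x,y=-r,n
    return jw(.085+c*x-s*y,.038+s*x+c*y,z), Q(JA+np.pi/2-th)
E
python3 - <<'E'
from h import *
from h import gp
th0=1.006
for th in np.linspace(1.006,0,9):
    for n in(.0185,.045):
        p,q=gp(th,n,.082); k=kinematics.ik(p,q); print(round(th,2),n,p.round(3),np.hypot(p[0],p[1]).round(3),None if k is None else k[5].round(2))
E
```

```text
1.01 0.0185 [0.623 0.276 0.082] 0.681 -0.09
1.01 0.045 [0.648 0.284 0.082] 0.707 -0.09
0.88 0.0185 [0.598 0.268 0.082] 0.655 -0.22
0.88 0.045 [0.622 0.28  0.082] 0.682 -0.21
0.75 0.0185 [0.575 0.257 0.082] 0.63 -0.35
0.75 0.045 [0.597 0.272 0.082] 0.656 -0.34
0.63 0.0185 [0.553 0.243 0.082] 0.604 -0.49
0.63 0.045 [0.573 0.261 0.082] 0.63 -0.47
0.5 0.0185 [0.533 0.227 0.082] 0.579 -0.64
0.5 0.045 [0.551 0.247 0.082] 0.604 -0.61
0.38 0.0185 [0.515 0.209 0.082] 0.556 -0.79
0.38 0.045 [0.53  0.23  0.082] 0.578 -0.76
0.25 0.0185 [0.5   0.188 0.082] 0.534 -0.95
0.25 0.045 [0.512 0.211 0.082] 0.554 -0.91
0.13 0.0185 [0.488 0.165 0.082] 0.515 -1.12
0.13 0.045 [0.497 0.19  0.082] 0.532 -1.07
0.0 0.0185 [0.478 0.141 0.082] 0.498 -1.29
0.0 0.045 [0.484 0.167 0.082] 0.512 -1.24
```

```bash
python3 - <<'E'
from h import *
from h import gp
p,q=gp(1.006,.045,.17); env.reach(p,q)
p,q=gp(1.006,.045,.083); env.movel(p,velocity=.15,guard=10)
st()
p,q=gp(1.006,.022,.083); print(env.movel(p,velocity=.08,guard=10)); st()
g=False
for th in np.linspace(1.006,0.12,7)[1:]:
    p,q=gp(th,.0185,.083); g=env.movel(p,velocity=.12,frame=q,guard=15)
    if g: print('guard',th); break
st()
snap('side','side8'); crop('side8',220,130,340,220,6.5,'s8c')
E
```

```text
t 13.14 pos [0.6484 0.2843 0.0843] F [ 1.4 -0.2  0.7] gap 0.002 j [ 0.25  0.85  1.02 -0.    1.27 -0.09]
False
t 13.57 pos [0.6267 0.277  0.0842] F [0.6 0.1 0.4] gap -0.001 j [ 0.25  0.79  1.12  0.    1.23 -0.09]
t 16.01 pos [0.4878 0.1648 0.0832] F [-0.3 -0.6 -0.2] gap -0.001 j [ 0.1   0.46  1.71  0.    0.97 -1.12]
```

View pics/s8c.png

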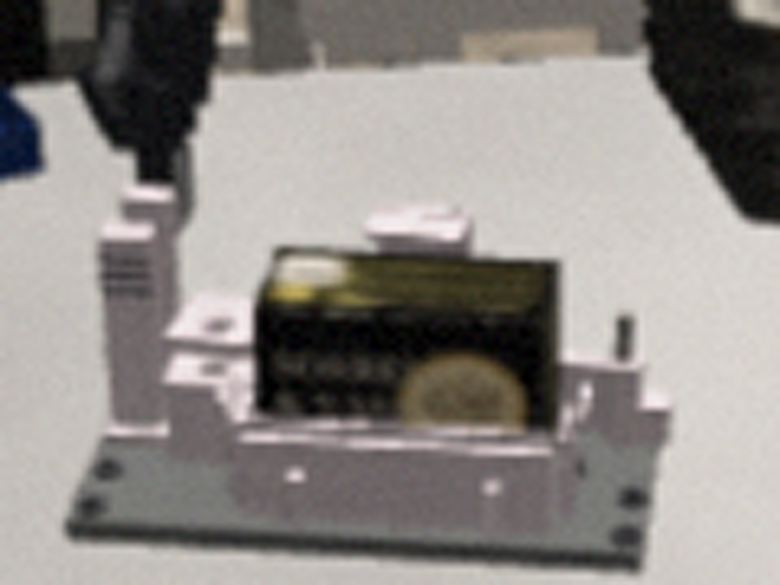

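The gate follows the fingers and is nearly shut, with its ear at (150,190) in the crop. The lip clears the carton top. I'll close it the rest of the way.

```bash
python3 - <<'E'
from h import *
from h import gp
for th,n in((.06,.0185),(0,.0185),(0,.0165),(0,.0145),(0,.0125),(0,.0105),(0,.0085)):
    p,q=gp(th,n,.083); g=env.movel(p,velocity=.06,frame=q,guard=15); s=st()
    Fy=s['contact_force']@(jw(0,1,0)-jw(0,0,0)); print(th,n,g,'Fy',round(Fy,1))
    if g or Fy>8: break
env.hold(.3); st()
snap('side','side9'); crop('side9',220,130,340,220,6.5,'s9c')
E
```

```text
t 16.42 pos [0.4825 0.1534 0.083 ] F [-0.5 -0.   0.2] gap 0.0 j [ 0.08  0.44  1.73  0.    0.96 -1.2 ]
0.06 0.0185 False Fy -0.1
t 16.77 pos [0.4782 0.1417 0.0831] F [ 0.5 -1.  -0.6] gap -0.0 j [ 0.05  0.43  1.76  0.    0.95 -1.29]
0 0.0185 False Fy -0.9
t 17.02 pos [0.4779 0.1408 0.0831] F [ 0.6  8.1 -1.2] gap -0.001 j [ 0.05  0.43  1.76  0.    0.95 -1.29]
0 0.0165 False Fy 8.0
t 17.32 pos [0.4779 0.1408 0.0831] F [ 2.   9.1 -1.9] gap 0.003 j [ 0.05  0.43  1.76  0.    0.95 -1.29]
```

View pics/s9c.png

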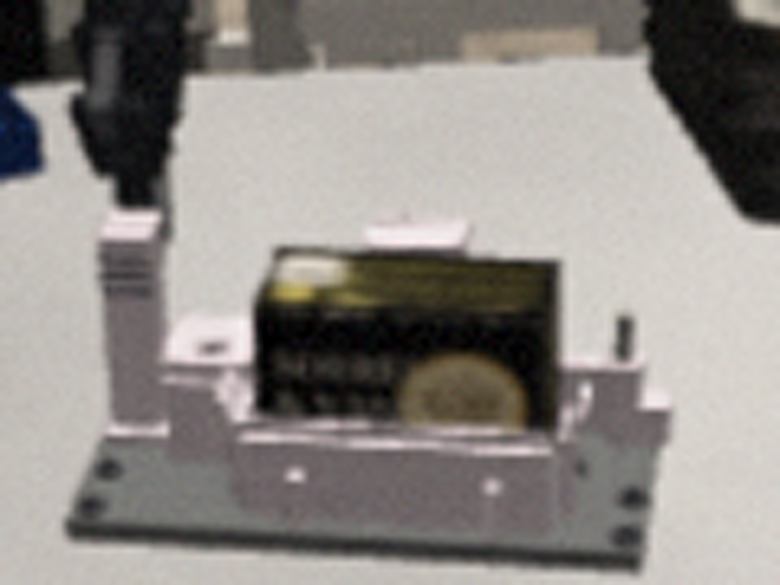

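```bash
python3 - <<'E'
from h import *
from h import gp
A=JA+np.pi/2
p,q=gp(0,.04,.083); env.movel(p,velocity=.12)
p,q=gp(0,.04,.2); env.movel(p,velocity=.2)
snap('side','side10'); crop('side10',220,130,340,220,6.5,'s10c')
env.release()
env.reach([.4341,-.2421,.15],Q(A))
print(env.movel([.4341,-.2421,.057],velocity=.12,guard=10)); st()
env.close_gripper(50); st()
env.movel([.4341,-.2421,.2],velocity=.15); st()
snap('side','side11'); crop('side11',190,140,330,260,5.5,'s11c')
E
```

```text
False
t 21.73 pos [ 0.4345 -0.2423  0.0576] F [ 0.1 -0.2  0.7] gap 1.002 j [-0.74  0.47  1.78  0.    0.89 -2.09]
t 22.38 pos [ 0.4341 -0.2423  0.0572] F [-1.7 -1.3  2.5] gap 0.179 j [-0.75  0.47  1.78 -0.    0.89 -2.09]
t 23.48 pos [ 0.4338 -0.2417  0.1991] F [ 0.1 -0.3 -0.4] gap 0.186 j [-0.74  0.28  1.63  0.    1.23 -2.09]
```

View pics/s10c.png

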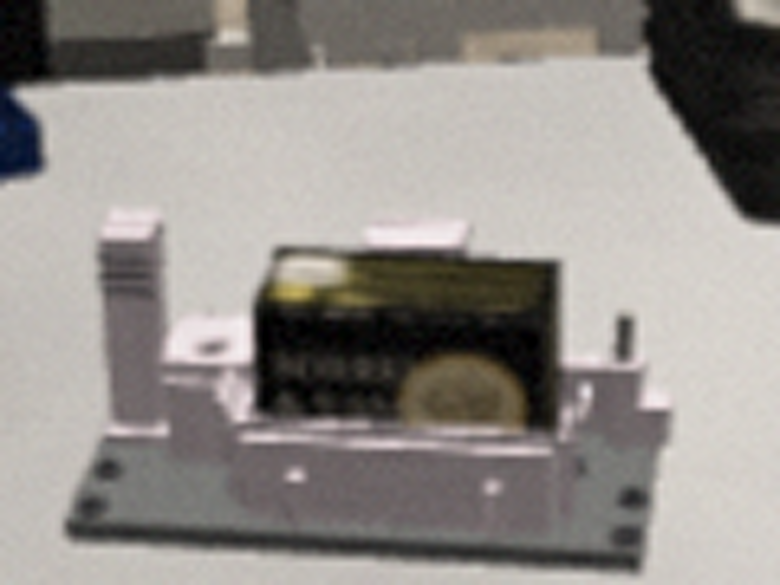

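View pics/s11c.png

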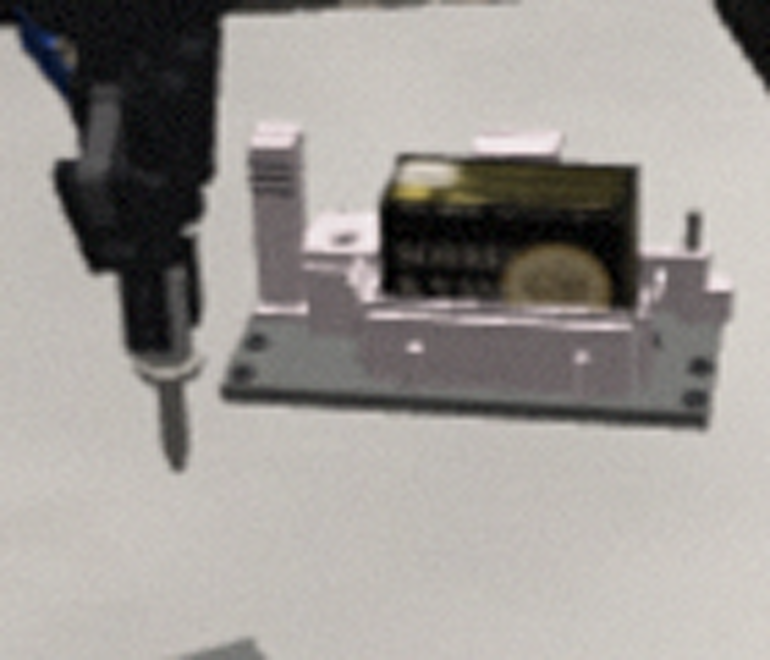

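```bash
python3 - <<'E'
from h import *
A=JA+np.pi/2
env.reach(jw(-.084,.015,.2),Q(A))
env.movel(jw(-.084,.015,.122),velocity=.15); env.hold(.2); s=st()
snap('side','side12'); crop('side12',225,140,295,200,11,'s12c')
T=s['position']
for n,q in(('tip',T+[0,0,-.0542]),('flangeC',T+[0,0,-.0122]),('holeTop',jw(-.084,.015,.06))): print(n,((proj('side12',q)-[225,140]+.5)*11-.5).round(0))
d=eyes.grab_frame('top'); cv2.imwrite('pics/top12.png',d['frame'][:,:,::-1]); crop('top12',130,160,260,280,5,'t12c')
E
```

```text
t 25.68 pos [0.503  0.093  0.1229] F [-0.3  0.2 -1.3] gap 0.183 j [-0.05  0.4   1.68  0.    1.06 -1.39]
tip [307. 447.]
flangeC [298. 291.]
holeTop [307. 478.]
```

View pics/s12c.png

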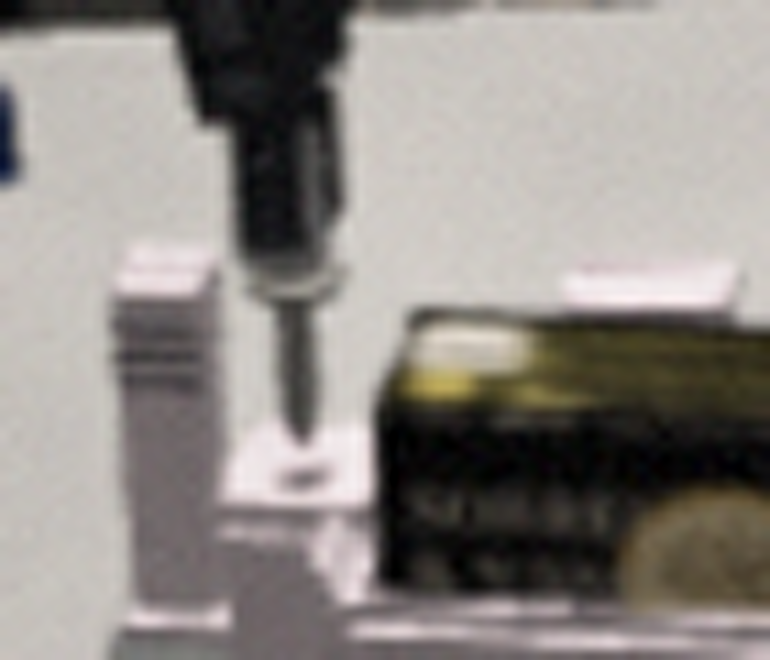

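View pics/t12c.png

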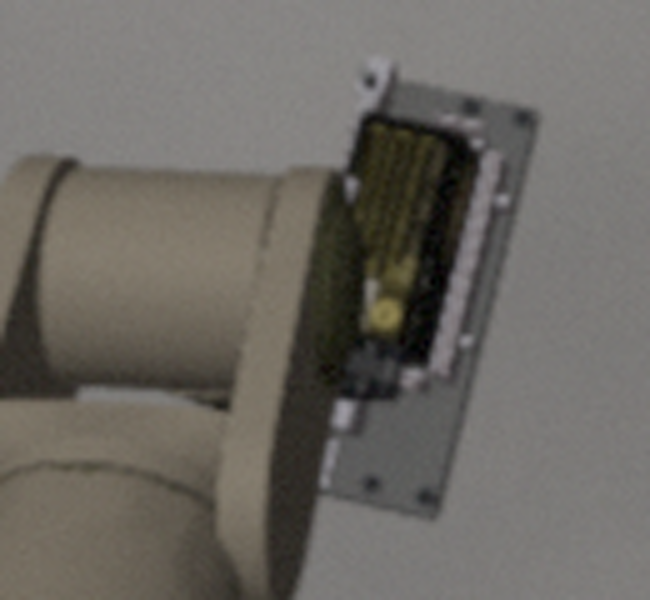

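```bash
python3 - <<'E'
from h import *
P=lambda z:jw(-.084,.015,z)+[.0004,-.0003,0]
for z in(.110,.104,.098,.090,.082,.076,.0725):
    g=env.movel(P(z),velocity=.05,guard=8); s=st()
    if g: print('guard',z); break
snap('side','side13'); crop('side13',225,140,295,200,11,'s13c')
E
```

```text
t 26.18 pos [0.5027 0.0928 0.1096] F [ 0.6  0.2 -1.1] gap 0.184 j [-0.05  0.42  1.7   0.    1.03 -1.39]
t 26.44 pos [0.5027 0.0928 0.1037] F [ 0.3 -0.4 -0.9] gap 0.187 j [-0.05  0.42  1.7  -0.    1.02 -1.39]
t 26.71 pos [0.5028 0.0927 0.0977] F [-0.4 -0.4 -0.9] gap 0.182 j [-0.05  0.43  1.71 -0.    1.   -1.39]
t 27.02 pos [0.5027 0.0928 0.0896] F [-0.1 -0.3  0.3] gap 0.184 j [-0.05  0.44  1.71  0.    0.98 -1.39]
t 27.32 pos [0.5028 0.0928 0.0816] F [ 0.4  0.4 -0.5] gap 0.181 j [-0.05  0.46  1.72  0.    0.97 -1.39]
t 27.59 pos [0.5028 0.0928 0.0757] F [ 0.2  1.2 -1.2] gap 0.183 j [-0.05  0.47  1.72  0.    0.95 -1.39]
t 27.84 pos [0.5029 0.0928 0.0724] F [ 0.5  0.1 -0.9] gap 0.187 j [-0.05  0.47  1.73  0.    0.94 -1.39]
```

View pics/s13c.png

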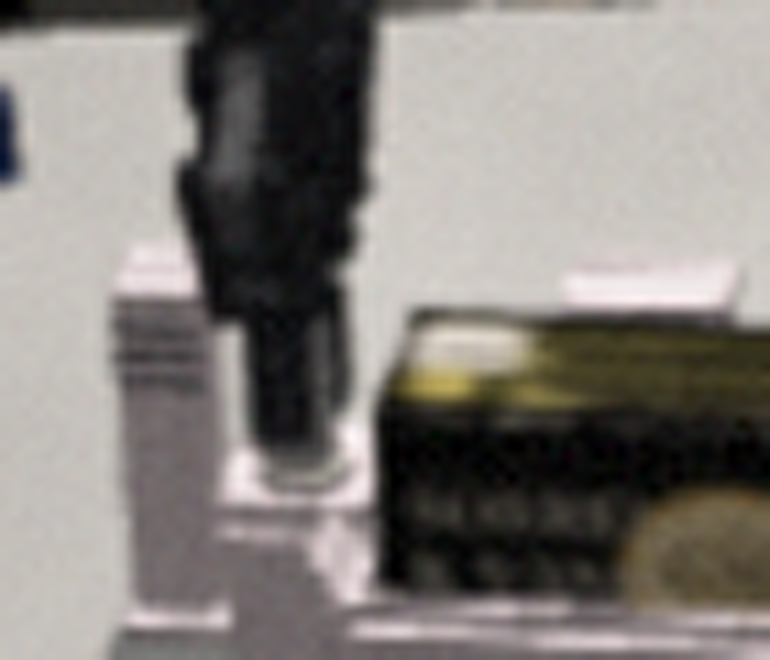

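The pin dropped straight in, and the flange is at the lug, (300,475). I'll seat it against the stop.

```bash
python3 - <<'E'
from h import *
P=lambda z:jw(-.084,.015,z)+[.0004,-.0003,0]
for z in(.071,.070,.069,.068,.067):
    g=env.movel(P(z),velocity=.03,guard=12); s=st()
    if g or s['contact_force'][2]>8: break
env.hold(.3); st()
env.movel(P(s['position'][2]),velocity=.03)
env.release(); st()
env.movel(P(.15),velocity=.15); st()
snap('side','side14'); crop('side14',225,130,295,190,11,'s14c')
for n,q in(('knobtop',jw(-.084,.015,.098)),('flange top rim',jw(-.084,.015,.066))): print(n,((proj('side14',q)-[225,130]+.5)*11-.5).round(0))
E
```

```text
t 28.14 pos [0.5031 0.0928 0.0721] F [-3.8  1.  10.6] gap 0.184 j [-0.05  0.47  1.73 -0.    0.94 -1.39]
t 28.44 pos [0.5031 0.0927 0.0721] F [-4.3  0.5 10.6] gap 0.184 j [-0.05  0.47  1.73 -0.    0.94 -1.39]
t 29.37 pos [0.5029 0.0928 0.0721] F [ 0.2 -0.6  0.6] gap 0.998 j [-0.05  0.47  1.73 -0.    0.94 -1.39]
t 30.03 pos [0.5025 0.0928 0.1492] F [-0.4  0.2 -0.1] gap 1.0 j [-0.05  0.36  1.65  0.    1.13 -1.39]
knobtop [299. 449.]
flange top rim [305. 567.]
```

View pics/s14c.png

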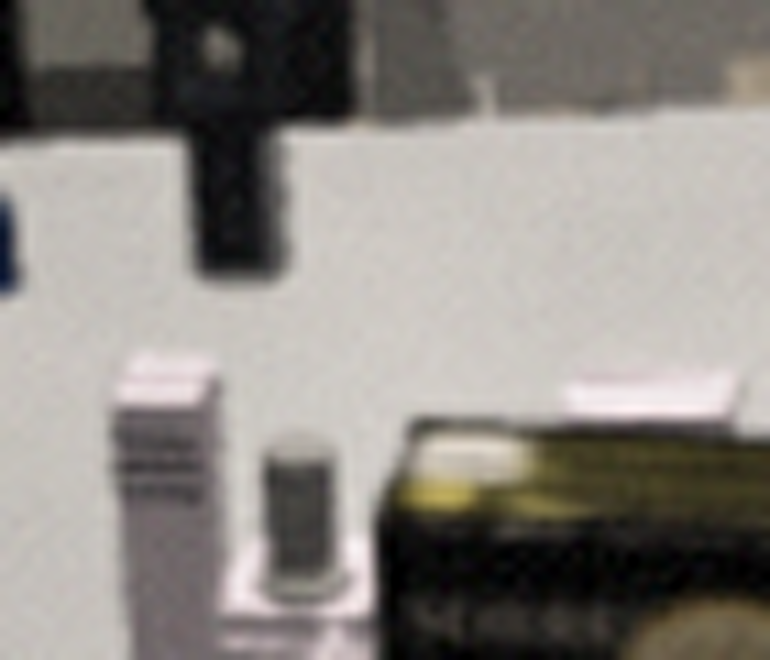

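Pin is home: the knob top is at (302,445), against (299,449) predicted. Next I'll squeeze the ears.

```bash
python3 - <<'E'
from h import *
A=JA+np.pi/2
env.movel(jw(-.119,.029,.15),velocity=.15,frame=Q(A))
print(env.movel(jw(-.119,.029,.074),velocity=.1,guard=10)); st()
env.close_gripper(60); st(); env.hold(.3); st()
snap('side','side15'); crop('side15',215,120,335,210,6.5,'s15c')
snap('top','top15'); crop('top15',130,160,260,280,5,'t15c')
E
```

```text
False
t 31.4 pos [0.4721 0.1146 0.0745] F [-0.   0.   0.4] gap 0.999 j [-0.    0.42  1.8  -0.    0.92 -1.34]
t 31.98 pos [0.4717 0.1147 0.0743] F [-2.4  0.5  5.8] gap 0.292 j [-0.    0.42  1.8   0.    0.92 -1.34]
t 32.28 pos [0.4717 0.1147 0.0743] F [-1.7  1.6  5.4] gap 0.291 j [-0.    0.42  1.8   0.    0.92 -1.34]
```

View pics/s15c.png

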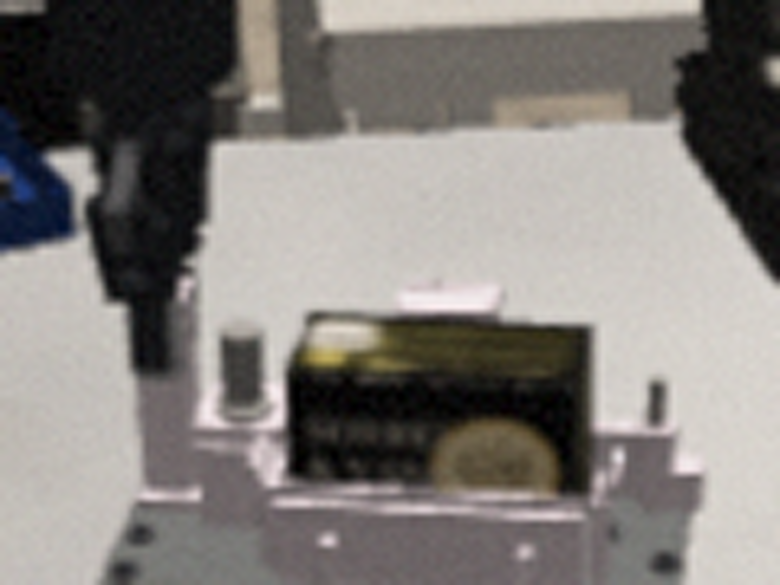

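View pics/t15c.png

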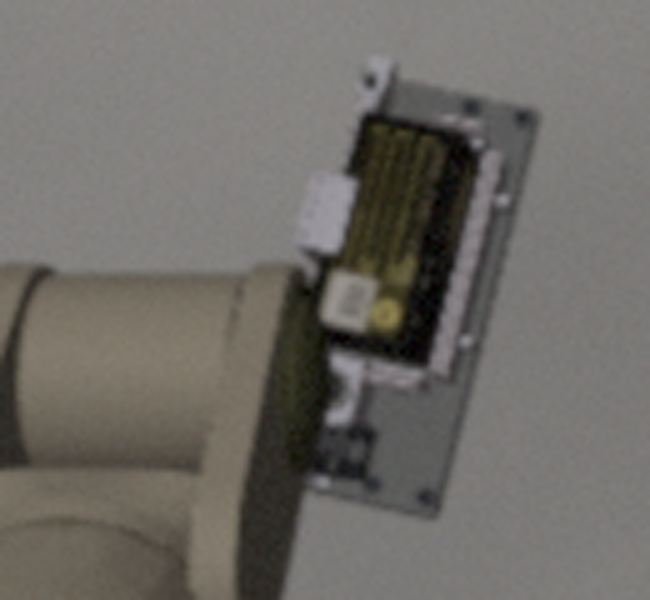

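```bash
python3 - <<'E'
from h import *
st(); job.hand_in()
E
```

```text
t 32.38 pos [0.4717 0.1147 0.0743] F [-2.2 -0.5  6.7] gap 0.29 j [-0.    0.42  1.8   0.    0.92 -1.34]
the job is handed in; nothing more can be done
```

I handed the job in at about 32 s. All steps look done in the camera images, but the hand-in gives no verdict, so nothing is confirmed beyond the checks below.

- **Carton:** I gripped it across its thickness, pressed it into the nest and released it. It came up against a hard stop at about 22 N. Its top then measured about 100 mm, which matches the pad being fully down, and it stayed there after release. The roughly 7 N the pad should take never showed in the force reading, so "pad down" rests on the carton's height and the hard stop.
- **Gate:** I pushed it shut along its arc until the ears met at about 8 N, and it stayed shut when I backed off.
- **Pin:** It went in without catching. The flange stopped on the lug at about 10 N, and the knob in the image was about 1 mm from where it should be. I then let go of it.
- **Ears:** They are squeezed at a 60 N setting and were still held at hand-in. The reported finger gap fits the 26 mm of the two ears together. One image suggests the fingers may sit a few millimetres off the middle of the ears. I had no direct reading of the force on each ear.
- **Glue stick:** I worked well clear of it and felt no unexpected contact, but took no final picture to check it.
- **Cameras:** The two disagreed by about 3 mm. I trusted the side view because it matched the known gripper position.

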